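Close the strainer jar: disk in the mouth, ring over it

ROBOT

A 6-joint arm with a two-finger parallel gripper is mounted at the origin on a cart in front of the work surface, level with it; the furniture and walls round the work are solid. World frame = base frame: x ahead of the robot, y to its left, z up, the work surface at z = 0. Lengths are in mm, angles in rad, forces in N, time in s.
With the tool pointing down it reaches from about 325 to 900 mm from the base axis. Payload 6.1 kg.
Tool frame: the origin (TCP) lies at the very end of the fingers, on their centre line; the grasp point (between the pads) lies 19 mm behind it; z points along the fingers, y is the line along which they close (so a half turn about z gives the same grasp; the last joint's range is limited). The gripper opens to 85 mm and grips with 20 to 120 N. Pads are 22 mm wide; open, the fingers measure 114 mm over their backs; the gripper's body (76 mm by 85 mm) begins 54 mm behind the grasp point. The pads swing forward as they close: fully open they stand 13 mm farther back than shut.
Start: joints at [1.111, 0.22, 1.526, -0, 1.395, -0.126], TCP at [204.77, 590.495, 231.3] pointing down, gripper open.
Joint ranges: [-2.98, 2.98], [-0.91, 2.08], [0.09, 2.57], [-1.24, 4.39], [0.2, 2.65], [-2.68, 2.68]. Speed limits (rad/s): [2.57, 2.57, 3.01, 3.14, 3.14, 3.14].

INTERFACE

Orientations are given as a unit quaternion [x, y, z, w].
In Python, from rig import get_obs, get_image, calibration, close_job gives the robot as it stands.
- The arm moves only by the shell command python3 -m inch 'ROWS'. ROWS is JSON, a list that holds one entry, the list of rows, each a list of 7 numbers: the closure, from 0 (fully open) to 1 (shut), then the shift along the tool's x, y, z normalised to -1 to 1, where 1 is 0.6 m, then the turn, a rotation vector about the tool's x, y, z normalised to -1 to 1, where 1 is 45 degrees. In form: [[[claw, dx, dy, dz, ax, ay, az], ...]]. A call has 1 to 5 rows; each row is the pose to reach, as a shift and turn from the pose commanded when the call began, along the tool's axes at that moment; what a row does not reach only later rows make up. A row lasts 1/12 s, in which the tool goes at most 41.7 mm and 7.16 degrees, less where a joint would pass 70% of its speed; a pose out of reach is approached as far as the arm can. A call with a number of a shift or a turn outside -1 to 1 is refused whole. A call with a gripper value outside its range is refused whole. The fingers move at their own pace and stop on an object; the grip force is fixed at half the most. Time passes only in rows, so rows that repeat a pose let the fingers close. It gives the time, the measured TCP pose, the force, the opening and the grip force at its end, in the units of the state.
- get_obs(): the state, without advancing time (a new reading comes with each control period).
- get_image(name): name is "scene" or "top" or "wrist"; returns (picture, depth): 420x560x3 uint8, red, green, blue; 420x560 float32, mm along the optical axis (not along the pixel's ray), 0 where there is no reading.
- calibration(name): a dict with "fx", "fy", "cx", "cy" (pixels), "T" (4x4, takes a point from camera to world coordinates). Camera axes: x right, y down, z forward; pixel columns grow to the right and rows downward; lengths in mm; the calibration is good to about 2 mm. A picture is of the moment at which its call begins: read the wrist's pose just before it. calibration takes no time and is no camera call; for the wrist camera it gives the pose at the moment of the call.
- close_job(): hands the job in; it is judged then, once.
The state is a dict: "t": time; "joint_pos": joint angles; "dq": joint speeds; "joint_torque": joint torques, N m; "position": TCP position; "tool_rot": TCP orientation; "force": force on the tool from outside, world axes, zero at the start; "torque": the same for the moment, N m; "width": finger opening in mm; "finger_force": force on a finger pad.
Only numpy, scipy, OpenCV 4.12 (cv2) and the standard library are available. Lean on these libraries where they do the work, as an engineer would, in place of code of your own. Each camera call takes 0.05 s, during which the arm holds its last target. There are 200 camera calls.

TASK

Close the white jar: set the small strainer disk (the one that fits the mouth) flat into the jar's mouth, knob up, and let go of it; then put the metal ring down over it, its ribs crosswise to the jar's ears, and turn it clockwise until it stops with its ribs in line with the ears. Leave the large strainer disk where it lies.

Things in the scene. Friction and masses are not known exactly. Their poses are not given: they have to be found in the camera images.
- jar: Upright white jar, fixed, 92 mm wide, 110 mm tall. Origin: centre of underside, z up. Loop ears at +x and -x, at z = 68 mm, reach 62 mm from the axis. Neck 50 mm wide outside; mouth 44 mm inside, its floor (the disk's seat) 6 mm below the rim. Outside the neck, lugs 67 mm across at +x and -x, 25 deg to either side, undersides 13 mm below the rim. Ring flange resting on the rim = ring fully down.
- disk_center (a point): Small strainer disk: perforated steel plate 38 mm across, 5 mm thick, lower edge bevelled, with a round upright knob 14 mm wide on top; 31 mm high in all, 60 g, loose, lying knob up. Point on its axis, 15.5 mm above its underside. Seated in the jar's mouth, this point is 119.5 mm above the jar's underside.
- large_disk_center (a point): Large strainer disk, too big for the mouth: same form, knob and height, but 60 mm across. Point on its axis, 15.5 mm above its underside. It stays where it is.
- ring_center (a point): Ring cap (in mm): 83 wide, 49 high, 120 g, upright; point on axis, 24.5 above lower edge. Skirt 74 inside; flange at 22-27, 27 hole; 2 dark ribs on it along x, 34 long, 22 high, 40 over outer faces (grip across y). Drops over neck (3 play) only with x 50-120 deg counterclockwise of jar x (half turn same); then turns clockwise freely to a stop 3 deg past jar x. Fully down: 112.5 above jar origin.
Things that resemble listed ones, but are neither listed nor needed, are in the scene too. Leave any green or orange look-alike of the jar alone.

How it is judged (in metres and radians):
On the way:
1. the small disk lies flat in the jar's mouth, released, the ring not yet on the jar (horizontal distance between disk_center and jar below 0.006 m and z of disk_center in the frame of jar below 0.1225 m and angle between disk_center's own z axis and vertical below 0.12 rad and horizontal distance between ring_center and jar above 0.05 m and contact force between the fingers and disk below 0.3 N), for 0.2 s.
At the end, for the whole second after the job is handed in: The small disk lies flat (within 7 degrees, 6 mm of the axis, 3 mm of its seat) in the jar's mouth; the ring is fully down over it (within 3.5 mm, level within 6 degrees) and turned home, its ribs in line with the jar's ears within 15 degrees; both released and at rest (horizontal distance between each of disk_center, ring_center and jar below 0.006 m and z of disk_center in the frame of jar between 0.115 and 0.1225 m and angle between disk_center's own z axis and vertical below 0.12 rad and z of ring_center in the frame of jar below 0.116 m and angle between ring_center's own z axis and vertical below 0.1 rad and angle between the x axis of ring_center and the x axis of jar, either way round below 0.26 rad and linear speed of each of ring, disk below 0.02 m/s); the robot touches nothing.
It fails at once if the large disk is moved by more than 30 mm (distance of large_disk_center from where it was at the start of the episode above 0.03 m).
It also fails if it takes over 58 s, if anything falls off the work surface, if the arm or the gripper's body presses on something with over 40 N, if the wrist force passes 120 N, or if a joint passes its speed limit or range.

## Working session

There is one attempt and no reset: what is moved stays moved. The work goes in short steps, Python scripts to look and compute and a shell command to move; the robot and the scene stay as the last step left them, time stands still between calls to the robot, and variables do not carry over. Pictures are saved under pics/ and viewed, at most 13 in all, crops included, and the job is handed in when it is done.

```bash
ls; mkdir -p pics; cat > h.py <<'E'
import numpy as np, cv2
from rig import *
from scipy.spatial.transform import Rotation as R
def snap(n,f):
    im,d=get_image(n); c=calibration(n); cv2.imwrite(f'pics/{f}.png',im[:,:,::-1]); np.savez(f'pics/{f}.npz',im=im,d=d,T=c['T'],k=[c['fx'],c['fy'],c['cx'],c['cy']])
def cloud(f):
    z=np.load(f'pics/{f}.npz'); d=z['d']; fx,fy,cx,cy=z['k']; v,u=np.mgrid[:d.shape[0],:d.shape[1]]
    P=np.stack([(u-cx)/fx*d,(v-cy)/fy*d,d],-1); T=z['T']; return P@T[:3,:3].T+T[:3,3], d>0, z['im']
def togo(p,rz=0):
    "shift in tool axes (normalised) from measured pose to p"
    o=get_obs(); r=R.from_quat(o['tool_rot']); print(o['t'],np.round(o['position'],1),np.round(r.as_matrix(),3).tolist(), 'shift',np.round(r.inv().apply(np.array(p)-o['position'])/600,4))
E
python3 - <<'E'
from h import *
snap('scene','s0'); snap('top','t0'); snap('wrist','w0')
a=np.hstack([cv2.imread('pics/s0.png')])
o=get_obs(); print(o['position'],R.from_quat(o['tool_rot']).as_matrix().round(3),o['width'],o['t'])
E
```

```text
pics
[204.58524203 590.08694024 230.45191307] [[-0.945  0.328 -0.001]
 [ 0.328  0.945 -0.001]
 [ 0.    -0.001 -1.   ]] 85.34174004057128 0.15
```

View pics/t0.png

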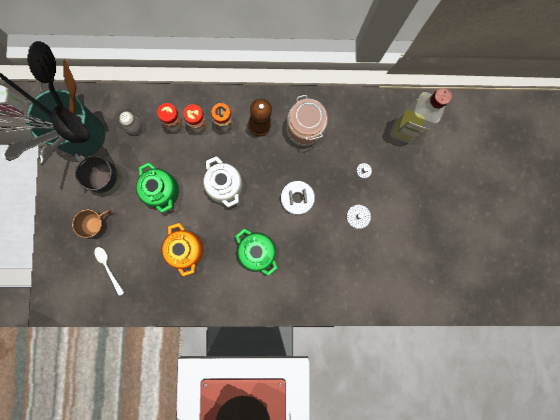

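View pics/s0.png

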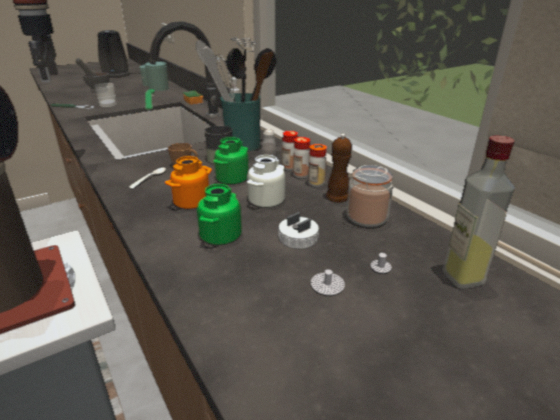

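The top view shows the jar at (222,183), the ring at (298,197), the small disk at (364,171) and the large disk at (358,217). The jar's ears lie at about (212,163) and (235,203).

```bash
python3 - <<'E'
from h import *
P,ok,im=cloud('t0')
c=cv2.resize(im[145:240,185:385],None,fx=4,fy=4,interpolation=cv2.INTER_CUBIC); cv2.imwrite('pics/t0c.png',c[:,:,::-1])
for n,(u,v,r) in dict(jar=(222,183,26),ring=(298,197,20),sd=(364,171,10),ld=(358,217,14)).items():
    Q=P[v-r:v+r+1,u-r:u+r+1].reshape(-1,3); 
    print(n,'zmax',Q[:,2].max().round(1))
    for lo,hi in [(2.5,12),(12,24),(24,33),(33,44),(44,60),(60,75),(75,96),(96,104),(106,120)]:
        q=Q[(Q[:,2]>lo)&(Q[:,2]<hi)]
        if len(q)>3: print(lo,hi,len(q),q.mean(0).round(1),((q.min(0)+q.max(0))/2).round(1),np.ptp(q,axis=0).round(1))
print(P[183,222],P[300,300],P[60,300],P[200,500])
E
```

```text
jar zmax 1187.0
2.5 12 275 [580.5  53.5   3.8] [580.2  55.4   5.4] [133.1 131.8   5.8]
12 24 16 [541.9  35.4  18.2] [547.3  43.7  18.3] [35.9 73.8 11.4]
24 33 9 [541.1  31.2  30.3] [547.2  39.4  29.1] [37.6 66.2  7.7]
33 44 15 [544.4  37.1  38.9] [555.9  43.8  38.7] [52.5 75.4  9.6]
44 60 22 [546.5  31.   52. ] [553.   43.7  51.8] [48.3 76.2 13.4]
60 75 315 [568.9  48.7  70.6] [573.4  51.3  67.6] [117.9  88.1  14.7]
75 96 518 [570.   49.4  80.5] [575.   50.6  84. ] [112.   82.6  18. ]
96 104 158 [572.6  50.3 102.1] [574.4  51.2 100.2] [65.9 48.3  7.6]
106 120 168 [574.8  51.1 108.4] [574.4  50.5 110.3] [53.8 48.1  8.5]
ring zmax 1187.0
2.5 12 209 [ 544.  -142.2    4.1] [ 545.5 -136.5    7. ] [102.2 101.6   9. ]
12 24 65 [ 535.4 -128.8   21.5] [ 542.  -131.    18.2] [82.6 81.9 11.5]
24 33 635 [ 541.8 -131.6   27.8] [ 542.5 -131.9   28.4] [80.1 79.7  8.6]
33 44 23 [ 542.4 -129.6   37.3] [ 540.3 -125.2   38.3] [61.8 66.6 10.4]
44 60 72 [ 542.7 -131.3   49.2] [ 542.1 -131.4   49.4] [34.7 41.3 10.5]
sd zmax 35.6
2.5 12 206 [ 612.3 -302.9    5.4] [ 612.6 -305.     7. ] [51.9 52.2  8.9]
12 24 7 [ 610.6 -298.4   16.7] [ 610.6 -299.    17.1] [14.6 12.7  9.3]
24 33 20 [ 613.8 -302.3   29.5] [ 614.3 -302.9   28.8] [13.2 12.8  8. ]
33 44 9 [ 615.2 -301.4   34.4] [ 614.7 -303.    34.5] [10.1 10.3  2.3]
ld zmax 1187.0
2.5 12 469 [ 496.  -286.1    5.7] [ 495.2 -287.5    7.1] [70.8 71.7  9. ]
12 24 7 [ 495.4 -286.1   17.4] [ 495.4 -297.    17.5] [11.7 32.8 10.8]
24 33 18 [ 496.7 -286.    30. ] [ 496.8 -286.4   28.8] [12.3 12.7  7.3]
33 44 8 [ 497.2 -286.9   34.7] [ 497.6 -286.    35.1] [5.1 9.7 3.6]
[564.1715828   47.18405204 105.97294968] [ 289.17241624 -140.23117384    2.1048548 ] [ 877.13074198 -137.43207787   65.52269122] [ 540.04891307 -654.05033147    2.32851389]
```

View pics/t0c.png

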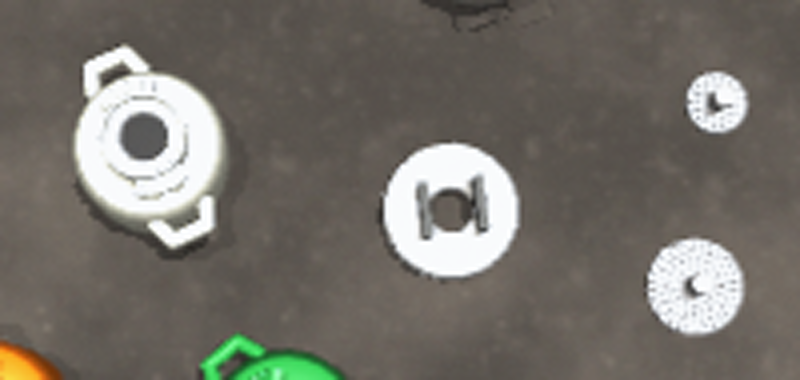

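```bash
python3 - <<'E'
from h import *
o=get_obs(); Rt=R.from_quat(o['tool_rot']).as_matrix(); T=calibration('wrist')['T']
print('cam in tool',(Rt.T@(T[:3,3]-o['position'])).round(1),(Rt.T@T[:3,:3]).round(3).tolist(),calibration('wrist')['fx'])
p=o['position']; yaw=160.9
for i in range(5):
    a=np.radians(yaw); d=np.array([79,-176]); print(i,np.round([(d@[np.cos(a),np.sin(a)])/600,(d@[np.sin(a),-np.cos(a)])/600],4)); yaw-=30
P,ok,im=cloud('t0')
# ear direction
u,v=np.meshgrid(np.arange(560),np.arange(420)); m=(abs(u-222)<32)&(abs(v-183)<32)&(P[...,2]>55)&(P[...,2]<82)
q=P[m][:,:2]-[574.5,50.8]; r=np.hypot(*q.T); q=q[(r>50)&(r<66)]; th=np.arctan2(q[:,1],q[:,0]); print('ear',len(q),np.degrees(np.angle(np.exp(2j*th).mean())/2))
m=(abs(u-298)<20)&(abs(v-197)<20)&(P[...,2]>40)&(P[...,2]<60); print('ribs',cv2.minAreaRect(P[m][:,:2].astype(np.float32)))
E
```

```text
cam in tool [  71.4    0.3 -142.8] [[-0.0, -0.96, -0.281], [1.0, -0.001, 0.001], [-0.001, -0.281, 0.96]] 293.87888802082534
0 [-0.2204 -0.2341]
1 [-0.3079 -0.0925]
2 [-0.3129  0.0738]
3 [-0.2341  0.2204]
4 [-0.0925  0.3079]
ear 128 25.429665144869425
ribs ((542.0347290039062, -131.75515747070312), (33.9207649230957, 39.922088623046875), 5.979250431060791)
```

```bash
python3 -m inch '[[[0,-0.22,-0.234,-0.05,0,0,0.667],[0,-0.22,-0.234,-0.05,0,0,0.667],[0,-0.22,-0.234,-0.05,0,0,0.667],[0,-0.22,-0.234,-0.05,0,0,0.667],[0,-0.22,-0.234,-0.05,0,0,0.667]]]'
python3 -m inch '[[[0,-0.308,-0.0925,0,0,0,0.667],[0,-0.308,-0.0925,0,0,0,0.667],[0,-0.308,-0.0925,0,0,0,0.667],[0,-0.308,-0.0925,0,0,0,0.667],[0,-0.308,-0.0925,0,0,0,0.667]]]'
python3 -m inch '[[[0,-0.313,0.074,0,0,0,0.667],[0,-0.313,0.074,0,0,0,0.667],[0,-0.313,0.074,0,0,0,0.667],[0,-0.313,0.074,0,0,0,0.667],[0,-0.313,0.074,0,0,0,0.667]]]'
python3 -m inch '[[[0,-0.234,0.22,0,0,0,0.667],[0,-0.234,0.22,0,0,0,0.667],[0,-0.234,0.22,0,0,0,0.667],[0,-0.234,0.22,0,0,0,0.667],[0,-0.234,0.22,0,0,0,0.667]]]'
python3 -m inch '[[[0,-0.0925,0.308,0,0,0,0.667],[0,-0.0925,0.308,0,0,0,0.667],[0,-0.0925,0.308,0,0,0,0.667],[0,-0.0925,0.308,0,0,0,0.667],[0,-0.0925,0.308,0,0,0,0.667]]]'
python3 - <<'E'
from h import *
togo([613,-303,150])
E
```

```text
t: 0.57
position: [284.2, 411.9, 261.4]
tool_rot: [0.419, 0.908, -0.0, 0.0]
force: [0.9, 1.0, 1.1]
width: 85.5
finger_force: 0.0
t: 0.98
position: [363.1, 235.5, 261.2]
tool_rot: [0.64, 0.768, -0.0, 0.001]
force: [0.1, 0.3, 0.8]
width: 85.3
finger_force: 0.0
t: 1.4
position: [442.1, 59.1, 261.3]
tool_rot: [0.817, 0.576, -0.0, 0.001]
force: [0.3, 0.2, 0.2]
width: 85.8
finger_force: 0.0
t: 1.82
position: [520.6, -117.2, 260.9]
tool_rot: [0.939, 0.345, -0.0, 0.0]
force: [0.5, 0.9, -0.3]
width: 85.4
finger_force: 0.0
t: 2.23
position: [599.1, -293.4, 260.4]
tool_rot: [0.996, 0.09, -0.0, 0.0]
force: [-0.7, -0.2, 0.2]
width: 85.6
finger_force: 0.0
2.2333 [ 599.1 -293.4  260.4] [[0.984, 0.179, -0.0], [0.179, -0.984, -0.001], [-0.001, 0.001, -1.0]] shift [0.02   0.0198 0.184 ]
```

```bash
python3 -m inch '[[[0,0.02,0.02,0.184,0,0,0.1],[0,0.02,0.02,0.184,0,0,0.1],[0,0.02,0.02,0.184,0,0,0.1],[0,0.02,0.02,0.184,0,0,0.1],[0,0.02,0.02,0.184,0,0,0.1]]]'
python3 - <<'E'
from h import *
snap('wrist','w1'); togo([613,-303,100])
P,ok,im=cloud('w1')
m=ok&(P[...,2]>14)&(P[...,2]<40)&(np.hypot(P[...,0]-613,P[...,1]+303)<15)
Q=P[m]; t=Q[Q[:,2]>Q[:,2].max()-4]; print('knob top',len(t),t.mean(0),np.ptp(t,axis=0),'all',len(Q),(Q.min(0)+Q.max(0))/2,np.ptp(Q,axis=0))
m=ok&(P[...,2]>3.5)&(P[...,2]<10)&(np.hypot(P[...,0]-613,P[...,1]+303)<30); Q=P[m]; print('plate',len(Q),(Q.min(0)+Q.max(0))/2,np.ptp(Q,axis=0),Q[:,2].mean())
E
```

```text
t: 2.65
position: [611.3, -298.3, 148.4]
tool_rot: [0.998, 0.055, -0.002, -0.002]
force: [-0.2, 0.4, 0.2]
width: 85.1
finger_force: 0.0
2.7 [ 612.8 -299.1  151.6] [[0.994, 0.11, -0.0], [0.11, -0.994, 0.0], [-0.0, -0.0, -1.0]] shift [-0.0004  0.0064  0.0859]
knob top 171 [ 616.92892539 -301.772795     34.23613484] [13.24580617 13.14117084  3.23151866] all 231 [ 616.94322024 -301.92936518   25.21552561] [13.63909104 13.28269228 21.42227856]
plate 1539 [ 613.24835902 -302.90197044    6.72177995] [59.23173202 59.36127427  6.44035592] 6.416519113467153
```

View pics/w1.png

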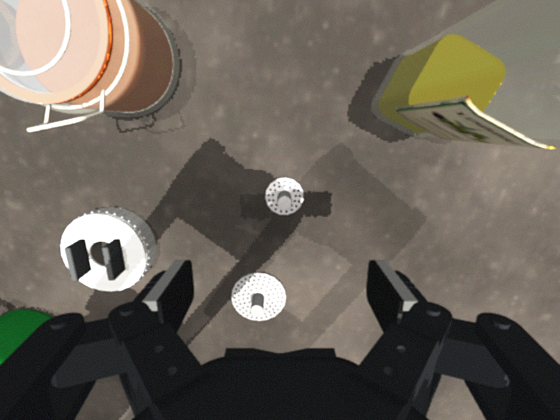

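The wrist view shows the small disk at (284,197) between the fingers, the large one at (258,298) and the ring at (105,252).

```bash
python3 -m inch '[[[0,0.004,0.0055,0.086,0,0,0],[0,0.004,0.0055,0.086,0,0,0],[0,0.004,0.0055,0.086,0,0,0],[0,0.004,0.0055,0.086,0,0,0]]]'
python3 - <<'E'
from h import *
snap('wrist','w2'); togo([615.5,-302.3,10])
P,ok,im=cloud('w2')
m=ok&(P[...,2]>14)&(P[...,2]<40)&(np.hypot(P[...,0]-615,P[...,1]+303)<15)
Q=P[m]; t=Q[Q[:,2]>Q[:,2].max()-4]; print('knob top',len(t),t.mean(0),np.ptp(t,axis=0),'all',len(Q),(Q.min(0)+Q.max(0))/2,np.ptp(Q,axis=0))
m=ok&(np.hypot(P[...,0]-615,P[...,1]+303)>25)&(np.hypot(P[...,0]-615,P[...,1]+303)<40); print('table z',np.median(P[m][:,2]))
E
```

```text
t: 3.03
position: [616.0, -302.3, 101.2]
tool_rot: [0.998, 0.055, 0.0, 0.0]
force: [0.5, -0.3, 0.5]
width: 85.4
finger_force: 0.0
3.0833 [ 616.7 -302.8  102.3] [[0.994, 0.11, 0.003], [0.11, -0.994, -0.002], [0.003, 0.002, -1.0]] shift [-0.0023 -0.0013  0.1538]
knob top 238 [ 615.63786795 -301.23096423   32.07409733] [13.03843509 13.17812493  3.94078329] all 337 [ 615.72330066 -301.36953274   24.19820349] [13.12231718 13.70553955 20.05351096]
table z 188.12585463435911
```

```bash
python3 -m inch '[[[0,-0.001,-0.002,0.152,0,0,0],[0,-0.001,-0.002,0.152,0,0,0],[0,-0.001,-0.002,0.152,0,0,0],[0,-0.001,-0.002,0.152,0,0,0],[0,-0.001,-0.002,0.152,0,0,0]]]'
python3 -m inch '[[[1,0,0,0,0,0,0],[1,0,0,0,0,0,0],[1,0,0,0,0,0,0],[1,0,0,0,0,0,0],[1,0,0,0,0,0,0]]]'
python3 -m inch '[[[1,0,0,0,0,0,0],[1,0,0,0,0,0,0],[1,0,0,0,0,0,0],[1,0,0,0,0,0,0],[1,0,0,0,0,0,0]]]'
```

```text
t: 3.5
position: [615.8, -301.7, 10.3]
tool_rot: [0.998, 0.055, 0.001, 0.001]
force: [-0.7, -0.2, 1.5]
width: 85.5
finger_force: 0.0
t: 3.92
position: [615.3, -301.4, 9.2]
tool_rot: [0.998, 0.055, 0.001, 0.0]
force: [-0.4, 0.5, -0.7]
width: 25.8
finger_force: 0.0
t: 4.33
position: [615.2, -301.3, 8.8]
tool_rot: [0.998, 0.055, 0.0, 0.0]
force: [-0.6, -0.4, 6.5]
width: 11.6
finger_force: 58.6
```

```bash
python3 -m inch '[[[1,0,0,-0.2,0,0,0],[1,0,0,-0.34,0,0,0],[1,0,-0.04,-0.34,0,0,0],[1,0,-0.1,-0.34,0,0,0],[1,0,-0.15,-0.34,0,0,0]]]'
python3 -m inch '[[[1,0,-0.22,0,0,0,0],[1,0,-0.28,0,0,0,0],[1,0,-0.34,0,0,0,0],[1,0,-0.4,0,0,0,0],[1,0,-0.44,0,0,0,0]]]'
python3 -m inch '[[[1,0,0,0,0,0,0],[1,0,0,0,0,0,0],[1,0,0,0,0,0,0]]]'
python3 - <<'E'
from h import *
snap('wrist','w3'); togo([574.5,50.8,150])
P,ok,im=cloud('w3')
d=np.hypot(P[...,0]-574.5,P[...,1]-50.8)
m=ok&(P[...,2]>105)&(P[...,2]<120)&(d<36)
Q=P[m]; print('rim',len(Q),(Q.min(0)+Q.max(0))/2,np.ptp(Q,axis=0),np.median(Q[:,2]))
m=ok&(P[...,2]>60)&(P[...,2]<80)&(d>50)&(d<66);q=P[m][:,:2]-[574.5,50.8];th=np.arctan2(q[:,1],q[:,0]); print('ear',len(q),np.degrees(np.angle(np.exp(2j*th).mean())/2))
E
```

```text
t: 4.75
position: [608.5, -239.7, 196.2]
tool_rot: [0.999, 0.053, 0.002, 0.002]
force: [1.1, 0.2, 0.1]
width: 11.8
finger_force: 58.6
t: 5.17
position: [583.9, -28.5, 191.8]
tool_rot: [0.998, 0.055, -0.0, -0.0]
force: [0.5, 0.4, -1.0]
width: 11.6
finger_force: 58.6
t: 5.42
position: [584.7, -30.4, 192.0]
tool_rot: [0.998, 0.055, -0.0, 0.0]
force: [-0.0, -0.3, -1.8]
width: 11.8
finger_force: 58.7
5.4667 [584.9 -31.2 192.1] [[0.994, 0.109, -0.0], [0.109, -0.994, -0.0], [-0.001, 0.0, -1.0]] shift [-0.0022 -0.1377  0.07  ]
rim 1403 [574.86870032  52.41515955 108.542876  ] [54.15200219 49.27850913  7.07980855] 106.4529043008888
ear 847 25.992869583619836
```

View pics/w3.png

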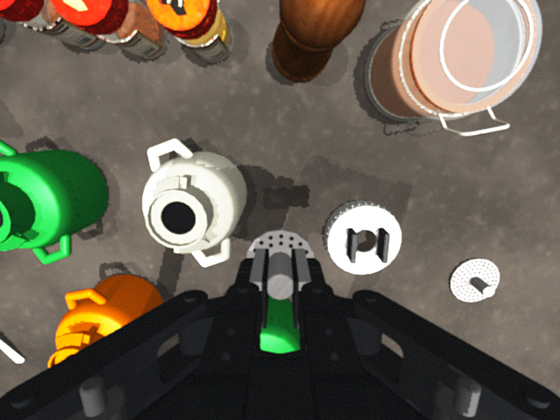

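The jar mouth is at (178,217); the held disk hangs level at (282,243).

```bash
python3 -m inch '[[[1,-0.002,-0.06,0,0,0,0],[1,-0.002,-0.11,0,0,0,0],[1,-0.002,-0.138,0,0,0,0],[1,-0.002,-0.138,0,0,0,0],[1,-0.002,-0.138,0,0,0,0]]]'
python3 - <<'E'
from h import *
snap('wrist','w4'); togo([574.5,50.8,122])
P,ok,im=cloud('w4')
d=np.hypot(P[...,0]-574.5,P[...,1]-50.8)
m=ok&(P[...,2]>104)&(P[...,2]<116)&(d<36)
Q=P[m]; print('rim',len(Q),(Q.min(0)+Q.max(0))/2,np.ptp(Q,axis=0),np.median(Q[:,2]))
c=cv2.resize(im[60:330,160:400],None,fx=2.2,fy=2.2); cv2.imwrite('pics/w4c.png',c[:,:,::-1])
E
```

```text
t: 5.88
position: [574.9, 50.8, 192.2]
tool_rot: [0.998, 0.055, -0.0, 0.0]
force: [0.0, -0.6, -0.8]
width: 11.4
finger_force: 58.9
5.9333 [574.9  50.2 192.2] [[0.994, 0.109, -0.0], [0.109, -0.994, -0.001], [-0.0, 0.001, -1.0]] shift [-0.0006 -0.0011  0.1171]
rim 1976 [579.87048738  52.70933752 108.12624109] [47.72559185 49.28539272  8.24666109] 104.90435934038707
```

View pics/w4c.png

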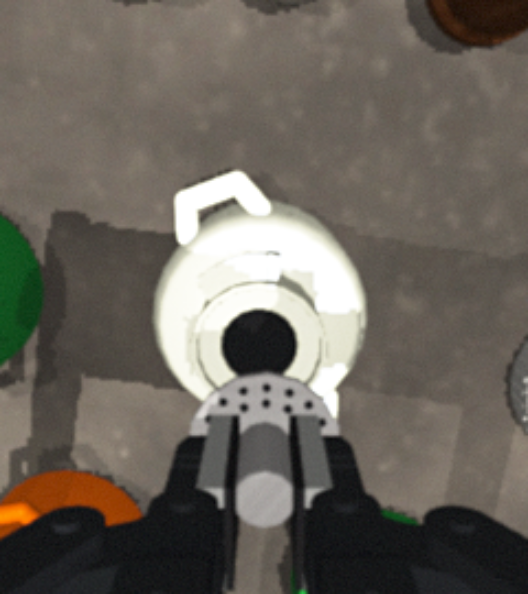

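```bash
python3 - <<'E'
from h import *
for f,(u,v),s in [('t0',(221,178),9),('w3',(178,217),26),('w4',(160+258/2.2,60+342/2.2),24)]:
    z=np.load(f'pics/{f}.npz'); g=cv2.cvtColor(z['im'],cv2.COLOR_RGB2GRAY); fx,fy,cx,cy=z['k'];T=z['T']
    n,l,st,ce=cv2.connectedComponentsWithStats((g<110).astype(np.uint8)); i=l[int(v),int(u)]; 
    cn=cv2.findContours((l==i).astype(np.uint8),0,1)[0][0]; e=cv2.fitEllipse(cn); print(f,st[i],e)
    for (a,b) in (ce[i],e[0]):
      r=T[:3,:3]@[(a-cx)/fx,(b-cy)/fy,1]; 
      for zz in (104,): t=(zz-T[2,3])/r[2]; print(zz,(T[:3,3]+t*r).round(1))
P,ok,im=cloud('w3'); d=np.hypot(P[...,0]-574.8,P[...,1]-52); print(np.histogram(P[ok&(d<24)][:,2],bins=np.arange(94,122,2)))
E
```

```text
t0 [216 174  11  11  97] ((220.76295471191406, 178.80152893066406), (10.196561813354492, 10.392082214355469), 163.75013732910156)
104 [574.2  50.3 104. ]
104 [574.2  50.3 104. ]
w3 [161 202  34  32 851] ((177.86366271972656, 217.49560546875), (30.362651824951172, 33.8188362121582), 119.62416076660156)
104 [574.3  52.6 104. ]
104 [574.3  52.7 104. ]
w4 [261 201  34  31 838] ((277.38861083984375, 215.98683166503906), (30.060503005981445, 33.85820007324219), 88.93109893798828)
104 [574.6  52.7 104. ]
104 [574.6  52.7 104. ]
(array([  24,   20,   26,   15,  488, 1731,  130,  221,  184,    1,    0,
          0,    0]), array([ 94,  96,  98, 100, 102, 104, 106, 108, 110, 112, 114, 116, 118,
       120]))
```

```bash
python3 -m inch '[[[1,-0.0015,-0.0035,0.04,0,0,0],[1,-0.0015,-0.0035,0.08,0,0,0],[1,-0.0015,-0.0035,0.11,0,0,0],[1,-0.0015,-0.0035,0.11,0,0,0],[1,-0.0015,-0.0035,0.11,0,0,0]]]'
python3 -m inch '[[[1,0,0,0.005,0,0,0],[1,0,0,0.01,0,0,0],[1,0,0,0.015,0,0,0],[1,0,0,0.018,0,0,0],[1,0,0,0.018,0,0,0]]]'
```

```text
t: 6.35
position: [572.9, 52.2, 125.4]
tool_rot: [0.999, 0.054, -0.001, 0.0]
force: [-0.5, -0.6, -0.5]
width: 11.7
finger_force: 58.8
t: 6.77
position: [573.5, 53.8, 115.6]
tool_rot: [0.998, 0.055, 0.0, 0.0]
force: [0.0, 0.7, -0.4]
width: 11.7
finger_force: 58.8
```

```bash
python3 -m inch '[[[1,0,0,0.002,0,0,0],[1,0,0,0.004,0,0,0],[1,0,0,0.004,0,0,0],[1,0,0,0.004,0,0,0]]]'
```

```text
t: 7.1
position: [573.4, 53.9, 113.2]
tool_rot: [0.998, 0.055, -0.0, 0.0]
force: [-0.1, -0.5, -1.4]
width: 11.9
finger_force: 58.8
```

```bash
python3 -m inch '[[[0,0,0,0,0,0,0],[0,0,0,0,0,0,0],[0,0,0,0,0,0,0],[0,0,0,0,0,0,0],[0,0,0,0,0,0,0]]]'
python3 -m inch '[[[0,0,0,-0.03,0,0,0],[0,0,0,-0.08,0,0,0],[0,0,0,-0.13,0,0,0],[0,0,0,-0.13,0,0,0],[0,0,0,-0.13,0,0,0]]]'
python3 - <<'E'
from h import *
snap('wrist','w5'); togo([542,-131.7,190])
P,ok,im=cloud('w5')
d=np.hypot(P[...,0]-574.5,P[...,1]-52.6)
m=ok&(P[...,2]>118)&(P[...,2]<145)&(d<20)
Q=P[m]; t=Q[Q[:,2]>Q[:,2].max()-4]; print('knob top',len(t),t.mean(0),np.ptp(t,axis=0))
c=cv2.resize(im[60:360,120:440],None,fx=2,fy=2); cv2.imwrite('pics/w5c.png',c[:,:,::-1])
E
```

```text
t: 7.52
position: [573.6, 53.8, 113.3]
tool_rot: [0.998, 0.055, 0.0, 0.0]
force: [-0.6, 0.1, -0.1]
width: 71.7
finger_force: 0.0
t: 7.93
position: [575.3, 53.7, 194.0]
tool_rot: [0.998, 0.055, 0.003, 0.0]
force: [-0.3, -0.0, -0.8]
width: 85.7
finger_force: 0.0
7.9833 [573.9  53.8 192. ] [[0.994, 0.11, 0.002], [0.11, -0.994, -0.0], [0.002, 0.0, -1.0]] shift [-0.0868  0.3014  0.0032]
knob top 265 [571.76520198  54.67070011 133.01263063] [13.30561135 13.38139844  3.86855798]
```

View pics/w5c.png

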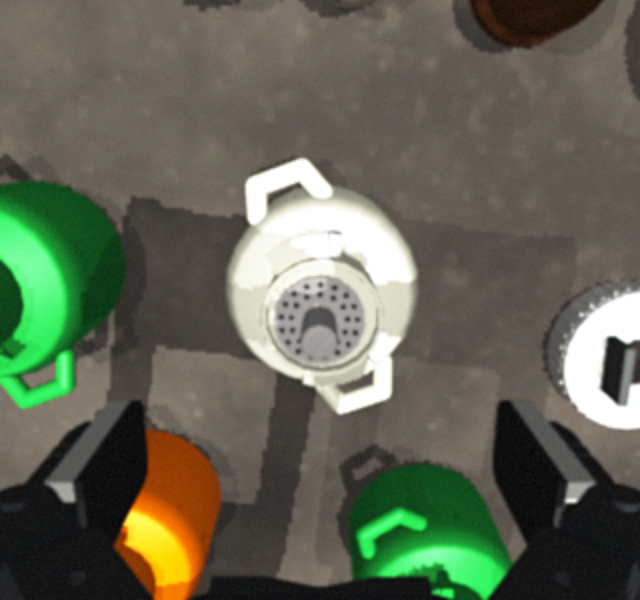

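The disk sits flat in the mouth at crop (318,318), knob up. Next is the ring.

```bash
python3 -m inch '[[[0,-0.02,0.06,0,0,0,0],[0,-0.04,0.13,0,0,0,0],[0,-0.06,0.19,0,0,0,0],[0,-0.08,0.25,0,0,0,0],[0,-0.087,0.29,0.0,0,0,0]]]'
python3 -m inch '[[[0,0,0.009,0.06,0,0,0],[0,0,0.009,0.11,0,0,0],[0,0,0.009,0.12,0,0,0],[0,0,0.009,0.12,0,0,0]]]'
python3 - <<'E'
from h import *
snap('wrist','w6'); togo([542.5,-131,31])
P,ok,im=cloud('w6')
m=ok&(P[...,2]>38)&(P[...,2]<60)&(np.hypot(P[...,0]-542,P[...,1]+131)<36)
Q=P[m]; t=Q[Q[:,2]>Q[:,2].max()-5]; print(len(t),t.mean(0),cv2.minAreaRect(t[:,:2].astype(np.float32)))
m=ok&(P[...,2]>22)&(P[...,2]<34)&(np.hypot(P[...,0]-542,P[...,1]+131)<50); print(cv2.minEnclosingCircle(P[m][:,:2].astype(np.float32)),P[m].mean(0),P[m].min(0),P[m].max(0))
E
```

```text
t: 8.4
position: [538.4, -127.4, 189.3]
tool_rot: [0.999, 0.054, -0.002, -0.0]
force: [0.9, 0.7, -0.4]
width: 85.9
finger_force: 0.0
t: 8.73
position: [538.0, -129.1, 115.0]
tool_rot: [0.998, 0.055, -0.004, -0.002]
force: [-0.4, -0.5, -0.5]
width: 85.3
finger_force: 0.0
8.7833 [ 539.9 -129.5  117.6] [[0.994, 0.11, -0.004], [0.11, -0.994, 0.002], [-0.004, -0.002, -1.0]] shift [0.0046 0.0033 0.1443]
691 [ 544.88995803 -130.44547776   51.5636834 ] ((544.4100341796875, -130.4863739013672), (33.66175842285156, 40.01654815673828), 6.834347248077393)
((545.0015869140625, -130.76417541503906), 41.911258697509766) [ 547.72756349 -130.07361363   29.66379852] [ 503.26945991 -172.44118797   22.02698654] [586.60954425 -89.38494955  33.97172886]
```

```bash
python3 -m inch '[[[0,0.0063,0.0024,0.05,0,0,-0.01],[0,0.0063,0.0024,0.1,0,0,-0.01],[0,0.0063,0.0024,0.14,0,0,-0.01],[0,0.0063,0.0024,0.144,0,0,-0.01],[0,0.0063,0.0024,0.144,0,0,-0.01]]]'
python3 -m inch '[[[1,0,0,0,0,0,0],[1,0,0,0,0,0,0],[1,0,0,0,0,0,0],[1,0,0,0,0,0,0],[1,0,0,0,0,0,0]]]'
python3 -m inch '[[[1,0,0,0,0,0,0],[1,0,0,0,0,0,0],[1,0,0,0,0,0,0],[1,0,0,0,0,0,0]]]'
```

```text
t: 9.2
position: [545.1, -130.7, 32.9]
tool_rot: [0.998, 0.059, -0.001, -0.0]
force: [0.4, 0.5, 0.0]
width: 85.1
finger_force: 0.0
t: 9.62
position: [546.8, -131.8, 35.0]
tool_rot: [0.998, 0.059, 0.002, 0.001]
force: [-0.1, 1.1, 7.1]
width: 38.6
finger_force: 61.3
t: 9.95
position: [546.8, -131.8, 35.0]
tool_rot: [0.998, 0.059, 0.002, 0.001]
force: [-0.8, 1.4, 7.1]
width: 38.5
finger_force: 61.2
```

```bash
python3 -m inch '[[[1,0,0,-0.05,0,0,0],[1,0,0,-0.12,0,0,0],[1,0,0,-0.2,0,0,0],[1,0,0,-0.27,0,0,0],[1,0,0,-0.3,0,0,0]]]'
python3 -m inch '[[[1,0,0,0,0,0,0],[1,0,0,0,0,0,0],[1,0,0,0,0,0,0]]]'
python3 - <<'E'
from h import *
snap('wrist','w7'); o=get_obs(); togo([574.5,52.6,220])
P,ok,im=cloud('w7'); r=R.from_quat(o['tool_rot']).as_matrix(); L=(P-o['position'])@r
cv2.imwrite('pics/w7c.png',cv2.resize(im[100:400,140:420],None,fx=2,fy=2)[:,:,::-1])
m=ok&(abs(L[...,2]-6)<5)&(np.hypot(L[...,0],L[...,1])<55); q=L[m]; print(len(q),q.mean(0),q.min(0),q.max(0))
np.save('pics/L7.npy',L)
E
```

```text
t: 10.37
position: [546.8, -131.9, 218.7]
tool_rot: [0.998, 0.059, 0.003, 0.001]
force: [0.3, 0.3, -0.4]
width: 38.6
finger_force: 61.0
t: 10.62
position: [544.5, -131.0, 212.0]
tool_rot: [0.998, 0.059, -0.001, -0.0]
force: [-0.6, 1.1, -1.3]
width: 38.4
finger_force: 61.0
10.6667 [ 544.  -130.9  211. ] [[0.993, 0.117, -0.003], [0.117, -0.993, 0.001], [-0.003, -0.001, -1.0]] shift [ 0.0863 -0.2977 -0.0148]
8892 [ 4.55628515 -0.71185032  7.87004902] [-45.66292098 -42.08392152   1.01075824] [37.07779668 40.64811968 10.99407095]
```

View pics/w7c.png

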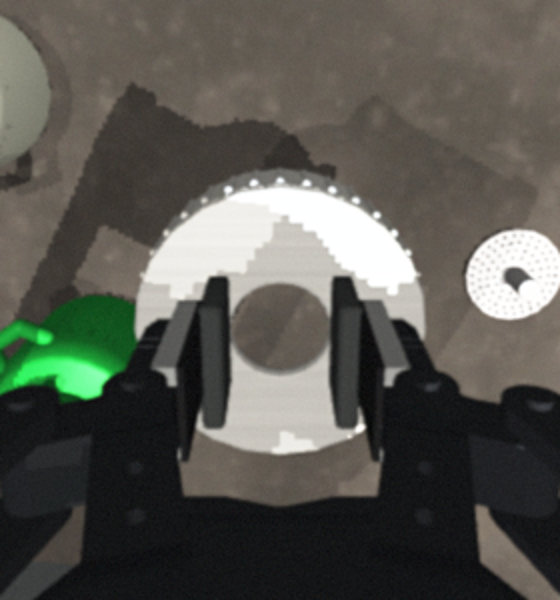

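```bash
python3 - <<'E'
from h import *
L=np.load('pics/L7.npy'); z=np.load('pics/w7.npz'); fx,fy,cx,cy=z['k']
Rc=np.array([[0,-.96,-.281],[1,-.001,.001],[-.001,-.281,.96]]); c=np.array([71.4,.3,-142.8])
for (u,v) in [(281,281),(281,372),(281,328),(230,328),(330,328)]:
    r=Rc@[(u/2+140-cx)/fx,(v/2+100-cy)/fy,1]; t=(8-c[2])/r[2]; print((c+t*r).round(1))
# flange circle fit: front edge
ok=z['d']>0; m=ok&(abs(L[...,2]-7.5)<2.5)&(np.hypot(L[...,0],L[...,1])<60); q=L[m]
from scipy.optimize import least_squares
# boundary: outermost per angle bin on +x half
a=np.degrees(np.arctan2(q[:,1],q[:,0])); b=[q[(a>k)&(a<k+6)][np.argmax(np.hypot(*q[(a>k)&(a<k+6)][:,:2].T))] for k in range(-60,60,6)]
b=np.array(b); print(least_squares(lambda p:np.hypot(b[:,0]-p[0],b[:,1]-p[1])-p[2],[0,0,41]).x)
E
```

```text
[10.5  0.9  8. ]
[-17.7   0.9   8. ]
[-3.7  0.9  8. ]
[ -3.7 -13.5   8. ]
[-3.7 14.7  8. ]
[-3.34773459 -0.77556284 40.31750024]
```

```bash
python3 -m inch '[[[1,0.017,-0.06,0,0,0,-0.158],[1,0.034,-0.12,0,0,0,-0.316],[1,0.052,-0.18,0,0,0,-0.474],[1,0.07,-0.24,0,0,0,-0.632],[1,0.0863,-0.303,0,0,0,-0.79]]]'
python3 -m inch '[[[1,0,0,0,0,0,-0.158],[1,0,0,0,0,0,-0.316],[1,0,0,0,0,0,-0.474],[1,0,0,0,0,0,-0.632],[1,0,0,0,0,0,-0.79]]]'
python3 -m inch '[[[1,0,0,0,0,0,-0.15],[1,0,0,0,0,0,-0.3],[1,0,0,0,0,0,-0.4],[1,0,0,0,0,0,-0.4],[1,0,0,0,0,0,-0.4]]]'
python3 -m inch '[[[1,0,0,0,0,0,0],[1,0,0,0,0,0,0]]]'
python3 - <<'E'
from h import *
snap('wrist','w8'); o=get_obs(); togo([574.2,55.6,175])
z=np.load('pics/w8.npz'); print(R.from_quat(o['tool_rot']).as_euler('xyz',degrees=True),o['joint_pos'])
cv2.imwrite('pics/w8c.png',cv2.resize(z['im'][100:400,140:420],None,fx=2,fy=2)[:,:,::-1])
E
```

```text
t: 11.08
position: [574.0, 56.7, 210.2]
tool_rot: [0.932, 0.363, -0.002, -0.001]
force: [0.8, 0.5, -0.3]
width: 38.2
finger_force: 61.1
t: 11.5
position: [573.7, 55.7, 209.9]
tool_rot: [0.776, 0.631, -0.002, -0.002]
force: [1.3, -0.5, -1.7]
width: 38.1
finger_force: 61.1
t: 11.92
position: [574.2, 55.4, 210.8]
tool_rot: [0.671, 0.741, -0.001, -0.001]
force: [-0.1, 0.0, -0.7]
width: 38.3
finger_force: 61.1
t: 12.08
position: [574.9, 55.4, 212.0]
tool_rot: [0.671, 0.742, -0.0, -0.001]
force: [0.1, -0.6, -1.1]
width: 38.5
finger_force: 61.1
12.1333 [575.   55.3 212.3] [[-0.101, 0.995, -0.001], [0.995, 0.101, -0.0], [0.0, -0.001, -1.0]] shift [ 0.0006 -0.0013  0.0622]
[-1.79953975e+02 -4.25972606e-03  9.57749461e+01] [-4.05199662e-02  1.22775719e-01  1.67320471e+00 -4.05491003e-05
  1.34641799e+00 -1.41302781e-01]
```

View pics/w8c.png

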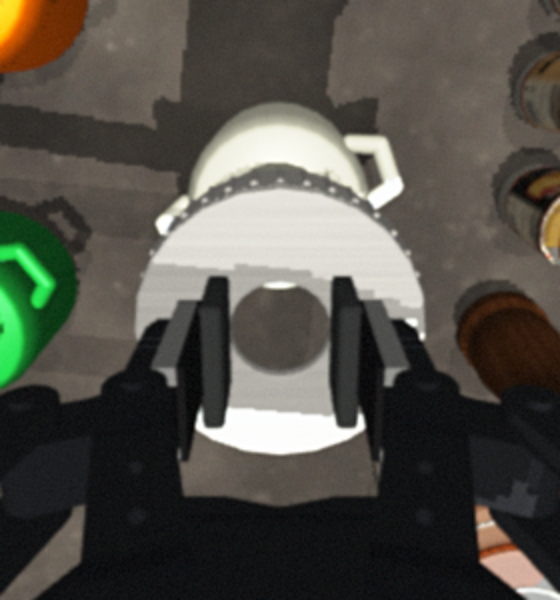

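The ring is centred above the jar, with the ears to either side of its x axis. Now I lower it.

```bash
python3 -m inch '[[[1,0,-0.0013,0.03,0,0,0],[1,0,-0.0013,0.06,0,0,0],[1,0,-0.0013,0.085,0,0,0],[1,0,-0.0013,0.1,0,0,0],[1,0,-0.0013,0.1,0,0,0]]]'
python3 -m inch '[[[1,0,0,0.008,0,0,0],[1,0,0,0.016,0,0,0],[1,0,0,0.022,0,0,0],[1,0,0,0.022,0,0,0]]]'
python3 - <<'E'
from h import *
snap('wrist','w9'); togo([574.2,55.6,125])
cv2.imwrite('pics/w9c.png',cv2.resize(np.load('pics/w9.npz')['im'][100:400,140:420],None,fx=2,fy=2)[:,:,::-1])
E
```

```text
t: 12.55
position: [572.7, 55.3, 150.2]
tool_rot: [0.67, 0.742, -0.001, -0.002]
force: [-0.4, 0.1, -0.9]
width: 38.4
finger_force: 61.1
t: 12.88
position: [574.3, 55.3, 139.3]
tool_rot: [0.67, 0.742, -0.0, -0.0]
force: [0.1, 0.3, -0.2]
width: 38.5
finger_force: 61.1
12.9333 [574.4  55.3 139.6] [[-0.102, 0.995, -0.0], [0.995, 0.102, -0.0], [0.0, -0.0, -1.0]] shift [ 0.0006 -0.0003  0.0243]
```

View pics/w9c.png

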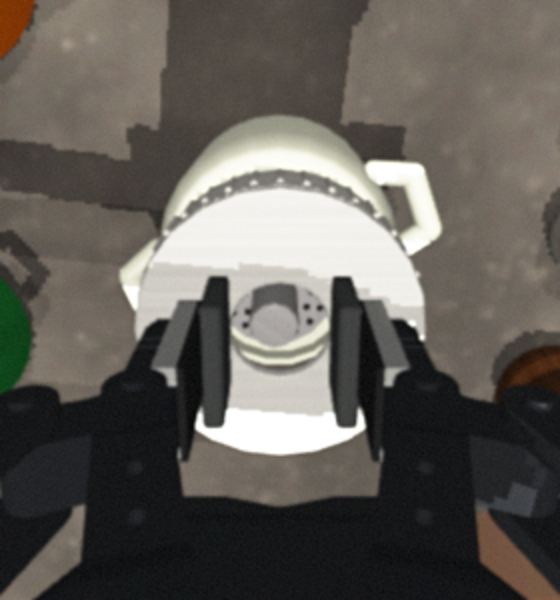

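The knob shows inside the ring's hole at (274,325) and there is no contact. I keep lowering.

```bash
python3 -m inch '[[[1,0,0,0.006,0,0,0],[1,0,0,0.012,0,0,0],[1,0,0,0.018,0,0,0],[1,0,0,0.022,0,0,0],[1,0,0,0.022,0,0,0]]]'
python3 -m inch '[[[1,0,0,0.003,0,0,0],[1,0,0,0.006,0,0,0],[1,0,0,0.007,0,0,0],[1,0,0,0.007,0,0,0]]]'
```

```text
t: 13.35
position: [573.9, 55.3, 125.5]
tool_rot: [0.67, 0.742, -0.0, -0.001]
force: [-0.5, -0.1, -1.3]
width: 38.4
finger_force: 61.1
t: 13.68
position: [574.7, 55.2, 123.0]
tool_rot: [0.67, 0.742, 0.0, 0.0]
force: [-2.1, 0.2, 4.1]
width: 38.5
finger_force: 61.6
```

```bash
python3 -m inch '[[[1,0,0.0006,-0.001,0,0,0.13],[1,0,0.0012,-0.001,0,0,0.27],[1,0,0.0018,-0.001,0,0,0.41],[1,-0.0005,0.0024,-0.001,0,0,0.55],[1,-0.001,0.003,-0.001,0,0,0.69]]]'
python3 -m inch '[[[1,0,0.0006,0,0,0,0.13],[1,0,0.0012,0,0,0,0.27],[1,0,0.0018,0,0,0,0.41],[1,-0.0005,0.0024,0,0,0,0.5],[1,-0.001,0.003,0,0,0,0.6]]]'
python3 - <<'E'
from h import *
o=get_obs(); togo([577,54,123]); print(R.from_quat(o['tool_rot']).as_euler('xyz',degrees=True),o['torque'])
E
```

```text
t: 14.1
position: [576.6, 55.0, 123.1]
tool_rot: [0.846, 0.534, 0.0, 0.0]
force: [-0.3, 0.2, -0.4]
width: 38.6
finger_force: 61.3
t: 14.52
position: [578.1, 53.7, 123.1]
tool_rot: [0.947, 0.322, 0.001, 0.0]
force: [0.6, 0.2, -1.0]
width: 38.5
finger_force: 61.2
14.5167 [578.1  53.7 123.1] [[0.792, 0.61, 0.001], [0.61, -0.792, 0.0], [0.001, 0.0, -1.0]] shift [-0.0011 -0.0015  0.0001]
[ 1.79974713e+02 -5.21645591e-02  3.75948548e+01] [ 0.05948819 -0.06218129  0.0373879 ]
```

```bash
python3 -m inch '[[[1,0,0.0003,0,0,0,0.08],[1,0,0.0006,0,0,0,0.15],[1,0,0.0009,0,0,0,0.22],[1,0,0.0012,0,0,0,0.27],[1,0,0.0012,0,0,0,0.27]]]'
python3 -m inch '[[[1,0,0,0,0,0,0.04],[1,0,0,0,0,0,0.08],[1,0,0,0,0,0,0.1],[1,0,0,0,0,0,0.1]]]'
python3 - <<'E'
from h import *
o=get_obs(); print(R.from_quat(o['tool_rot']).as_euler('xyz',degrees=True),o['torque'])
E
```

```text
t: 14.93
position: [578.5, 53.1, 123.0]
tool_rot: [0.975, 0.221, 0.0, 0.0]
force: [0.9, 1.3, 0.6]
width: 38.5
finger_force: 61.2
t: 15.27
position: [578.5, 54.0, 123.1]
tool_rot: [0.983, 0.185, 0.001, -0.0]
force: [1.1, 5.8, -0.0]
width: 38.3
finger_force: 61.3
[-1.79959990e+02 -8.04374046e-02  2.12690994e+01] [ 0.95363701 -0.18802779  0.72454194]
```

```bash
python3 -m inch '[[[0,0,0,0,0,0,0],[0,0,0,0,0,0,0],[0,0,0,0,0,0,0],[0,0,0,0,0,0,0],[0,0,0,0,0,0,0]]]'
python3 -m inch '[[[0,0,0,-0.04,0,0,0],[0,0,0,-0.09,0,0,0],[0,0,0,-0.15,0,0,0],[0,0,0,-0.15,0,0,0],[0,0,0,-0.15,0,0,0]]]'
python3 -m inch '[[[0,0,0,0,0,0,0],[0,0,0,0,0,0,0]]]'
python3 - <<'E'
from h import *
snap('wrist','w10'); P,ok,im=cloud('w10')
d=np.hypot(P[...,0]-574.5,P[...,1]-52.6)
t=P[ok&(P[...,2]>131)&(P[...,2]<145)&(d<32)]; print('ribs',len(t),t[:,2].max(),cv2.minAreaRect(t[:,:2].astype(np.float32)))
m=ok&(P[...,2]>108)&(P[...,2]<122)&(d<46)&(d>15); q=P[m]; A=np.c_[q[:,:2]-[574.5,52.6],np.ones(len(q))]; s=np.linalg.lstsq(A,q[:,2],rcond=None)[0]; print('flange plane (slopes, z)',s,cv2.minEnclosingCircle(q[:,:2].astype(np.float32)))
c=cv2.resize(im[60:360,120:440],None,fx=2,fy=2); cv2.imwrite('pics/w10c.png',c[:,:,::-1])
E
```

```text
t: 15.68
position: [578.1, 52.6, 122.8]
tool_rot: [0.983, 0.183, -0.0, 0.0]
force: [-0.2, -0.5, 0.0]
width: 85.2
finger_force: 0.0
t: 16.1
position: [580.1, 52.7, 216.2]
tool_rot: [0.983, 0.183, 0.003, 0.001]
force: [0.2, 0.0, 0.3]
width: 85.5
finger_force: 0.0
t: 16.27
position: [577.2, 52.9, 211.3]
tool_rot: [0.983, 0.183, -0.001, -0.0]
force: [-1.0, 0.3, -0.5]
width: 85.3
finger_force: 0.0
ribs 918 138.61291012910385 ((574.4061279296875, 53.49378204345703), (33.937255859375, 39.820945739746094), 22.55177116394043)
flange plane (slopes, z) [-3.65570339e-03 -2.77336782e-04  1.14876397e+02] ((574.8533325195312, 53.80241775512695), 41.58024597167969)
```

View pics/w10c.png

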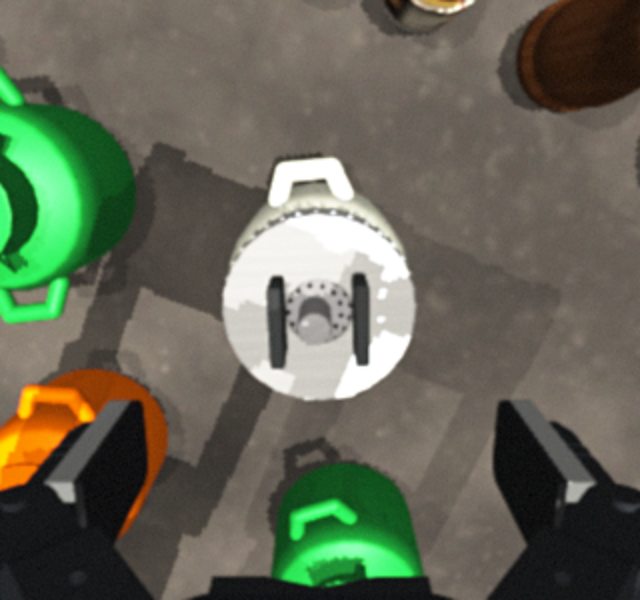

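The picture shows the ring level on the jar (318,305). Its flange top is at 115 mm, the ribs are in line with the ears (22.6° against about 25.7°), and the knob stands up through the hole. I'm handing it in.

```bash
python3 -c "from rig import close_job; print(close_job())"
```

```text
the job is handed in; nothing more can be done
None
```

The jar is closed and the job handed in after about 16 s (the hand-in returned no verdict): the small disk sits flat in the mouth, the ring is fully down and turned to its stop about 3° past the ears, and I never touched the large disk.

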